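Hold a hooded microscope over a chip

ROBOT

A 7-joint arm with a two-finger parallel gripper is mounted at the origin on the work surface. World frame = base frame: x ahead of the robot, y to its left, z up, the work surface at z = 0. Lengths are in m, angles in rad, forces in N, time in s.
With the tool pointing down it reaches from about 0.4 to 0.85 m from the base axis. Payload 10.4 kg.
Tool frame: the origin (TCP) lies between the finger pads; the fingertips stand r.tip_reach ahead of it and the grasp point (between the pads) lies 5 mm behind it (r.tip_reach is the distance from the TCP to the fingertips, in m); z points along the fingers, y is the line along which they close (so a half turn about z gives the same grasp; the last joint's range is limited). The gripper opens to 85 mm and grips with 20 to 120 N. Pads are 22 mm wide; open, the fingers measure 114 mm over their backs; the gripper's body (76 mm by 85 mm) begins 54 mm behind the grasp point. The pads swing forward as they close: fully open they stand 13 mm farther back than shut.
Start: joints at [-1.329, 0.332, -0.065, 1.46, 0.022, 1.35, -0.088], TCP at [0.164, 0.603, 0.245] pointing down, gripper open.
Joint ranges: [-2.6, 2.6], [-0.5, 2.12], [-1.47, 1.34], [0.16, 2.42], [-1.27, 4.41], [0.06, 2.06], [-2.6, 2.6]. Speed limits (rad/s): [2.22, 2.22, 2.79, 2.79, 3.14, 3.14, 3.14].

INTERFACE

Orientations are given as a unit quaternion [x, y, z, w].
In Python, from rig import r, probe_bus, get_image, close_job gives the robot as it stands (r), with the cameras as plain functions, the readings (probe_bus) and the job as plain functions.
- The arm moves only by the shell command python3 jog.py [OPENING], which reads ROWS from standard input. ROWS is a JSON list of rows, 1 to 20 of them, each written [[dx, dy, dz], [rx, ry, rz]]: dx, dy, dz in shares of the most that a row can go, 1 being 62.5 mm, then a rotation vector rx, ry, rz in parts of the range, where 1.0 means 90 degrees; each row shifts and turns the commanded pose from where the row before left it, along the tool's axes as they then stand; what a row does not reach is not made up. A row lasts 1/8 s, in which the tool goes at most 0.0625 m and 0.188 rad, less where a joint would pass 70% of its speed; a pose out of reach is approached as far as the arm can. OPENING is the opening from 0.0 (shut) to 1.0 (fully open), set as the command begins (- or left out keeps the last). The fingers move at their own pace and stop on an object; the grip force is fixed at half the most. Time passes only in rows, so rows that do not move let the fingers close. It prints the time, the measured TCP pose, the force, the opening and the grip force at its end. No shift or turn number may pass 1 either way. Input that does not fit is refused with a message, and nothing moves.
- probe_bus.sense(): the state, without advancing time (a new reading comes with each control period).
- get_image(name): name is "scene" or "top"; returns a dict with "image" (480x640x3 uint8, red, green, blue), "fx", "fy", "cx", "cy" (pixels), "rvec" (rotation vector, rad) and "tvec" (3), from world to camera coordinates, as OpenCV has them. Camera axes: x right, y down, z forward; pixel columns grow to the right and rows downward; lengths in m; the calibration is good to about 2 mm. A picture is of the moment at which its call begins. There is no depth.
- close_job(): hands the job in; it is judged then, once.
The state is a dict: "t": time; "joints": joint angles; "qd": joint speeds; "effort": joint torques, N m; "eef_pos": TCP position; "tool_rot": TCP orientation; "contact_force": force on the tool from outside, world axes, zero at the start; "torque": the same for the moment, N m; "opening": opening from 0.0 (shut) to 1.0 (fully open); "gripper_force": force on a finger pad.
Only numpy, scipy, OpenCV 4.12 (cv2) and the standard library are available. Lean on these libraries where they do the work, as an engineer would, in place of code of your own. Each camera call takes 0.05 s, during which the arm holds its last target. There are 200 camera calls.

TASK

Take the cordless microscope from its charging dock, push its snout fully home into the middle-height one of the three hoods in the aluminium rack, and carry it with the hood on to the circuit board to inspect the largest square chip. Finish still holding it there, upright and still, centred over the chip, flat sides square with the chip's edges, the hood's lower end about 8 mm above the chip. Touch neither the board, the parts on it nor its holder, and leave everything else where it lies.

Things in the scene. Friction and masses are not known exactly. Their poses are not given: they have to be found in the camera images.
- scope: hand-held microscope, 140 mm high, 0.12 to 0.19 kg; origin at the centre of its snout's lower end, z up its axis. Black round snout 24 mm across (z 0 to 25 mm), black focus ring 40 mm across (z 25 to 39), white case 40 mm along its x by 34 mm along its y (z 39 to 140), gripped across the 34 mm flat sides. Starts standing snout down in the dock, snout end 17 mm above the table
- scope_grip (a point): point on the microscope's axis 108 mm above its snout end and 32 mm below its top: a good height to grip the flat sides; axes as the microscope
- scope_shoulder (a point): centre of the microscope's shoulder, the flat underside of its focus ring, 25 mm above the snout end; the hood's rim meets it when home. Four sprung steel balls stand 2.5 mm proud of the snout, 13 mm above its end: they give way when pushed into a hood (10 to 15 N in all) and hold the hood on; grip firmly, 40 N or more
- hood: hood to use, middle one in height of three: black tube open at both ends, 37 mm high, 32 mm outside, bore 27 mm, upper rim flared to 36 mm outside, 32 mm inside. Origin at the centre of its lower end, z up. Starts rim up in a hole of the rack, lower end 8 mm and rim 45 mm above the table. Fully home, its rim meets the microscope's shoulder and its lower end lies 12 mm below the snout's end
- hood_rim (a point): centre of that hood's upper, flared rim, 37 mm above its lower end
- rack: aluminium block 170 by 56 by 20 mm with three round holes 35 mm wide and 12 mm deep at -55, 0 and +55 mm along its x; origin at the centre of its underside, z up; fixed to the table. Each hole holds one hood, in any order
- dock: charging dock, grey foot 90 mm across, 10 mm high, with a cup 47 mm across, bore 33 mm, rim 42 mm above the table; origin at the centre of its underside; fixed. The microscope is freed by lifting it straight up 30 mm
- board: green circuit board 110 mm (its x) by 160 mm (its y) in a holder 208 mm long in y; origin on the table under its centre, z up; fixed. Board face 30 mm, holder jaws at both y ends 38 mm above the table. Tall parts round the chip (3 round capacitors, finned heatsink, transformer) reach 62 mm above the table and leave 28 mm free all round from the chip's centre
- chip_top (a point): centre of the upper face of the largest square chip on the board, 22 by 22 mm and 3 mm thick (33 mm above the table); axes as the board, its edges along them
- long_hood: bystander: the tallest hood in the rack, 60 mm high; origin at the centre of its lower end
- short_hood: bystander: the lowest hood in the rack, 26 mm high; origin at the centre of its lower end
- solder_spool: bystander: steel spool 52 mm across, 40 mm high, standing; origin at the centre of its underside
- flux_bottle: bystander: small white bottle 30 mm across, 75 mm high; origin at the centre of its underside
- tweezers: bystander: steel tweezers 120 mm long lying along their x; origin on the table under the middle
- screwdriver: bystander: screwdriver 160 mm long lying along its x
- parts_tray: bystander: black compartment tray 100 by 70 by 18 mm; origin at the centre of its underside
- braid_reel: bystander: flat round reel 48 mm across, 14 mm high; origin at the centre of its underside

How it is judged:
On the way, in this order (a step that is already met when the one before it is completed fails the run):
1. the held microscope's snout is fully home in the middle-height hood (z of hood_rim in the frame of scope above 0.0225 m and distance between hood_rim and scope_shoulder below 0.004 m and angle between the z axis of hood and the z axis of scope, either way round below 0.1 rad and contact force between scope and the fingers above 2 N), for 0.2 s.
2. microscope and hood are lifted clear of the rack, the hood still home (all of step 1 and height (world z) of hood above 0.03 m), for 0.1 s.
At the end, for the whole second after the job is handed in: Microscope held, still (10 mm/s) and upright (0.09 rad); hood home within 2.5 mm; hood's lower end 3 to 13 mm above the chip and within 5 mm of its centre sideways; case square with the chip within 0.14 rad; nothing touches the board; other things within 25 mm of their places (all of step 1 and z of hood in the frame of chip_top between 0.003 and 0.013 m and horizontal distance between hood and chip_top below 0.005 m and angle between scope's own z axis and vertical below 0.09 rad and angle between hood's own z axis and vertical below 0.12 rad and (angle between the x axis of scope and the x axis of board, either way round below 0.14 rad or angle between the x axis of scope and the y axis of board, either way round below 0.14 rad) and contact force between board and anything else below 0.05 N and linear speed of scope below 0.01 m/s and not (distance of long_hood from where it was at the start of the episode above 0.025 m) and not (distance of short_hood from where it was at the start of the episode above 0.025 m) and not (distance of solder_spool from where it was at the start of the episode above 0.025 m) and not (distance of flux_bottle from where it was at the start of the episode above 0.025 m) and not (distance of tweezers from where it was at the start of the episode above 0.025 m) and not (distance of screwdriver from where it was at the start of the episode above 0.025 m) and not (distance of parts_tray from where it was at the start of the episode above 0.025 m) and not (distance of braid_reel from where it was at the start of the episode above 0.025 m)); the arm keeps its last pose, push and grip.
It fails at once if the board, a part on it or its holder is touched (more than 1 N) (contact force between board and anything else above 1 N).
It fails at once if a bystander is moved more than 25 mm (distance of any of long_hood, short_hood, solder_spool, flux_bottle, tweezers, screwdriver, parts_tray, braid_reel from where it was at the start of the episode above 0.025 m).
It also fails if it takes over 56 s, if anything falls off the work surface, if the arm or the gripper's body presses on something with over 40 N, if the wrist force passes 120 N, or if a joint passes its speed limit or range.

## Working session

There is one attempt and no reset: what is moved stays moved. The work goes in short steps, Python scripts to look and compute and a shell command to move; the robot and the scene stay as the last step left them, time stands still between calls to the robot, and variables do not carry over. Pictures are saved under pics/ and viewed, at most 10 in all, crops included, and the job is handed in when it is done.

```bash
ls; mkdir -p pics; cat > h.py <<'E'
import numpy as np, cv2
from scipy.spatial.transform import Rotation as R
from rig import r, probe_bus, get_image, close_job
def snap(n,save=None):
    d=get_image(n)
    if save: cv2.imwrite('pics/'+save,d['image'][:,:,::-1])
    return d
def cam(d):
    Rm=cv2.Rodrigues(np.array(d['rvec'],float))[0]; t=np.array(d['tvec'],float).ravel(); return Rm,t
def ray(d,u,v,z):
    Rm,t=cam(d); c=-Rm.T@t; w=Rm.T@np.array([(u-d['cx'])/d['fx'],(v-d['cy'])/d['fy'],1]); return c+w*(z-c[2])/w[2]
def proj(d,p):
    Rm,t=cam(d); q=Rm@np.array(p,float)+t; return np.array([d['fx']*q[0]/q[2]+d['cx'],d['fy']*q[1]/q[2]+d['cy']])
E
python3 - <<'E'
from h import *
for n in('scene','top'):
    d=snap(n,n+'0.png'); Rm,t=cam(d); print(n,d['fx'],d['cx'],d['cy'],-Rm.T@t); print(Rm.round(3))
print(probe_bus.sense(),r.tip_reach)
E
```

```text
jog.py
pics
rig.py
scene 515.9051330531323 313.1801112472062 242.60394370355624 [ 1.05671844 -0.16287929  0.89500353]
[[ 0.325  0.946  0.013]
 [ 0.788 -0.263 -0.557]
 [-0.523  0.191 -0.831]]
top 526.2065428147922 317.8039471967922 234.658445579153 [0.45251061 0.00169428 1.18924822]
[[-0.019 -1.     0.011]
 [-0.996  0.018 -0.088]
 [ 0.087 -0.012 -0.996]]
{'t': 0.1, 'joints': array([-1.32860877,  0.33281988, -0.06469244,  1.46086743,  0.0216047 ,
        1.34989327, -0.08847598]), 'qd': array([ 0.00016946, -0.00123451, -0.00176491, -0.00331101,  0.00117605,
       -0.00044203, -0.00054695]), 'effort': array([ 1.92477484e-03, -6.26744270e+01,  4.93115291e-02, -3.92427957e+01,
        1.62100507e-02,  7.04393969e-03,  8.87791003e-06]), 'eef_pos': array([0.16348934, 0.60290595, 0.24458364]), 'tool_rot': array([ 1.31988818e-01,  9.91250995e-01, -6.44029634e-04, -5.27971574e-05]), 'contact_force': array([ 0.47162432, -0.17720354,  0.48273329]), 'torque': array([ 0.03366656, -0.02708664,  0.00659415]), 'gripper_force': 0.0, 'opening': 1.0019720966243588} 0.014
```

View pics/scene0.png

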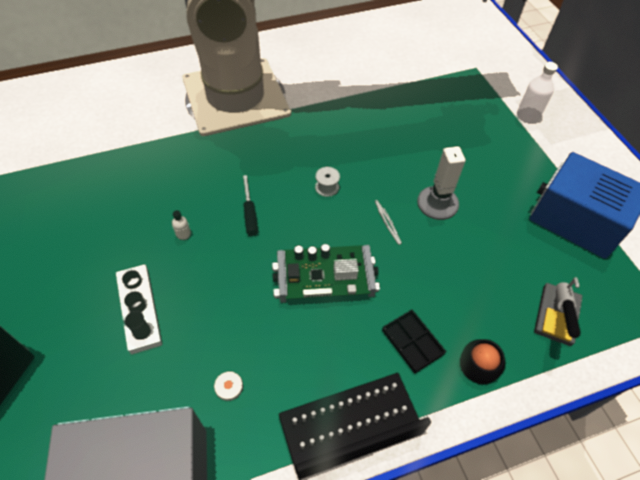

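View pics/top0.png

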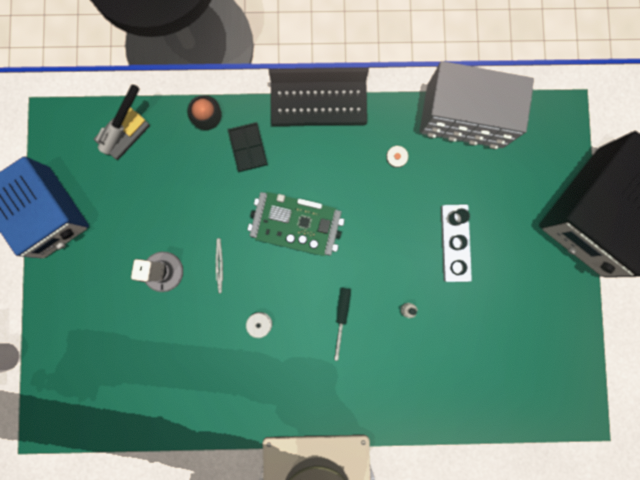

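The scene view shows the scope in its dock at (452,175), the board at (325,272) and the rack at (138,308). In the top view they are at (155,270), (297,224) and (457,243). The tallest hood is at the far end of the rack. I'll zoom in to tell the other two apart.

```bash
python3 - <<'E'
from h import *
a=cv2.imread('pics/scene0.png');b=cv2.imread('pics/top0.png')
def c(im,x,y,s): return cv2.resize(im[y:y+int(300/s),x:x+int(400/s)],(400,300),interpolation=cv2.INTER_CUBIC)
cv2.imwrite('pics/m1.png',np.vstack([np.hstack([c(a,100,260,4),c(b,420,200,4)]),np.hstack([c(a,400,140,4),c(b,120,240,4)])]))
cv2.imwrite('pics/m2.png',np.hstack([c(a,270,232,3.3),c(b,240,180,3.3)]))
E
```

```text
(no output)
```

View pics/m1.png

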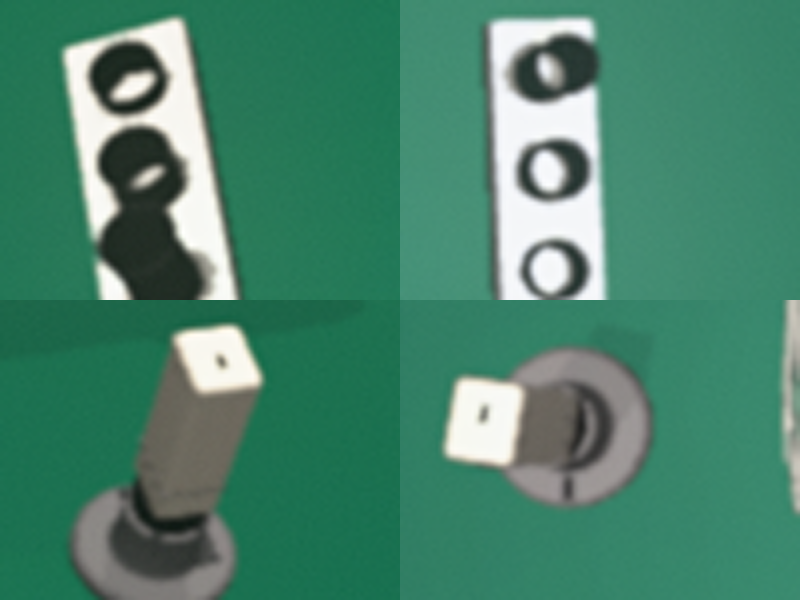

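View pics/m2.png

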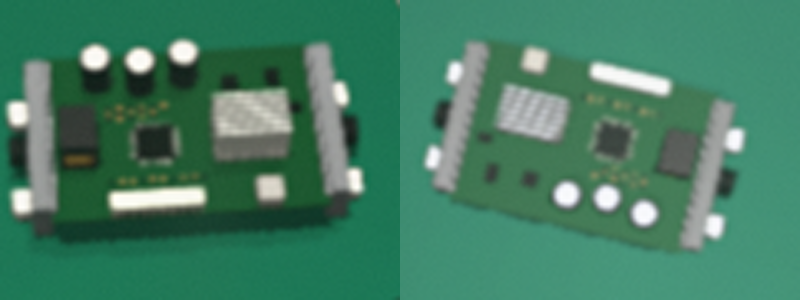

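The middle hood is in the rack's centre hole: the short one is nearer the base and the tall one at the far end. The scope's top face is bright in both views. The chip is at about (316,275) in the scene view and (305,222) in the top view. Next I'll measure all of these in both views.

```bash
cat > m.py <<'E'
from h import *
def comp(mask,near):
    n,l,s,c=cv2.connectedComponentsWithStats(mask.astype(np.uint8))
    k=min((i for i in range(1,n) if s[i,4]>25),key=lambda i:np.hypot(*(c[i]-near))); return (l==k).astype(np.uint8)
def plane_rect(d,m,z):
    cn=max(cv2.findContours(m,cv2.RETR_EXTERNAL,cv2.CHAIN_APPROX_NONE)[0],key=cv2.contourArea)
    p=np.array([ray(d,u,v,z)[:2] for u,v in cn[:,0]]); 
    (c,sz,a)=cv2.minAreaRect((p*1000).astype(np.float32)); 
    return np.round(c,1),np.round(sz,1),round(a,1)
def refc(d,m,z,U=1):
    ys,xs=np.nonzero(m); return (ray(d,xs.mean(),ys.mean(),z)[:2]*1000).round(1)
E
python3 - <<'E'
from m import *
for n,q in(('scene',dict(rack=(138,308),top=(453,156),chip=(316,275),hood=(135,301))),('top',dict(rack=(457,243),top=(141,270),chip=(304,222),hood=(457,242)))):
    d=snap(n); im=d['image'].astype(int); mn=im.min(2); mx=im.max(2)
    print(n)
    m=comp(mn>170,q['rack']); 
    print('rack',plane_rect(d,m,.02))
    m=comp(mn>200,q['top']); print('top',plane_rect(d,m,.157),refc(d,m,.157))
    m=comp(mx<62,q['chip']); print('chip',plane_rect(d,m,.033),refc(d,m,.033))
    h=cv2.cvtColor(d['image'],cv2.COLOR_RGB2HSV)
    w=im[q['chip'][1]-9:q['chip'][1]+10,q['chip'][0]-9:q['chip'][0]+10]; print(w.max(2)[::2,::1])
    m=comp(mx<100,q['hood']); print('hooddark',plane_rect(d,m,.045))
E
```

```text
scene
rack (array([ 534. , -321.8]), array([171.4,  57.3]), 0.0)
top (array([482.5, 335.9]), array([30.6, 37.1]), 79.9) [482.5 336. ]
chip (array([586.2,  17.6]), array([17.4, 20.1]), 71.5) [585.6  17.5]
[[ 86  88  91  92  90  97  99  94  88  87  87  89  90  89  89  91  90  90
   90]
 [ 93  86  83  86  97 101  96  99 100  97  99 100  94  93  91  89  90  89
   89]
 [ 88  91  90  89  82  74  64  60  59  60  60  54  48  50  62  93 109  99
   90]
 [ 89  92 101  96  67  42  38  37  37  37  38  39  41  40  65 108 126 109
   93]
 [ 88  95 107 107  74  45  38  37  39  42  40  41  40  40  64 105 130 115
   96]
 [ 89  92 103 101  75  46  36  40  38  40  40  39  40  39  56  93 118 112
   95]
 [ 89  95 110 111  81  49  40  39  39  39  41  46  49  50  52  70  94 101
   95]
 [ 90  90  88  87  87 103 111 100  92  91 103 114 120 127 118  95  85  89
   90]
 [ 90  89  87  89  89  94  97  92  87  89  89  90  90  94  94  91  89  89
   89]
 [ 91  91  92  94  89  86  87  88  97  98  96  97  99  95  89  87  89  97
  103]]
hooddark (array([ 568.5, -322.8]), array([98.3, 41.8]), 0.4)
top
rack (array([ 531.9,
[... 349 characters left out ...]
120 132 142 122  92  84  97 113 114 107 117 132 134 126 121 121
  122]
 [122 120 122 125 119  96  74  67  69  69  68  70  74  80 101 130 140 130
  123]
 [121 122 127 131 111  81  69  71  69  71  71  71  69  75 104 133 137 126
  122]
 [121 129 139 132 102  77  70  69  70  71  71  69  74  91 118 125 123 122
  122]
 [122 125 125 113 101  94  84  74  71  70  71  72  78 104 129 134 126 123
  123]
 [122 122 121 121 129 137 132 129 124 112 101  98 103 118 130 131 125 123
  124]
 [122 122 122 122 122 121 118 118 123 128 130 131 126 124 123 125 124 124
  124]
 [121 124 122 124 122 120 118 118 123 125 124 122 119 119 121 128 129 124
  121]]
hooddark (array([ 528.3, -305.5]), array([27.4, 10.7]), 11.7)
```

```bash
python3 - <<'E'
from m import *
for n,rk,ch,T,cen in(('scene',(138,308),(316,275),75,(316,275)),('top',(457,243),(304,222),97,(304,222))):
    d=snap(n); im=d['image'].astype(int); mn=im.min(2); mx=im.max(2)
    print(n)
    # chip, upsampled
    x,y=ch; w=cv2.resize(d['image'][y-12:y+13,x-12:x+13].max(2),None,fx=8,fy=8,interpolation=cv2.INTER_CUBIC)
    m=comp(w<T,(100,100)); cn=max(cv2.findContours(m,0,1)[0],key=cv2.contourArea)[:,0]
    p=np.array([ray(d,(u+.5)/8-.5+x-12,(v+.5)/8-.5+y-12,.033)[:2]*1000 for u,v in cn]).astype(np.float32)
    M=cv2.moments(p.reshape(-1,1,2)); print('chip',cv2.minAreaRect(p),M['m10']/M['m00'],M['m01']/M['m00'])
    # rack, filled with hoods closed
    m=(mn>165).astype(np.uint8); z=np.zeros_like(m); x,y=rk; z[y-50:y+52,x-35:x+35]=m[y-50:y+52,x-35:x+35]
    pts=np.argwhere(z)[:,::-1]; p=np.array([ray(d,u,v,.02)[:2]*1000 for u,v in pts]).astype(np.float32); print('rack',cv2.minAreaRect(p))
    # board: saturated-green darker/lighter PCB + jaws: list jaw grey rects
    hsv=cv2.cvtColor(d['image'],cv2.COLOR_RGB2HSV); g=((hsv[:,:,1]<60)&(mx>70)&(mx<210)).astype(np.uint8)
    nn,l,s,c=cv2.connectedComponentsWithStats(g)
    for i in range(1,nn):
        if s[i,4]>80 and abs(c[i][0]-x if 0 else c[i][0]-ch[0])<75 and abs(c[i][1]-ch[1])<45:
            q=np.argwhere(l==i)[:,::-1]; p=np.array([ray(d,u,v,.038)[:2]*1000 for u,v in q]).astype(np.float32); print('grey',s[i,4],cv2.minAreaRect(p))
E
```

```text
scene
chip ((585.3610229492188, 17.643550872802734), (21.386280059814453, 22.81285858154297), 75.22127532958984) 585.4719961603716 17.49089412595706
rack ((534.0641479492188, -321.978271484375), (171.93292236328125, 57.56373977661133), 0.1665496528148651)
grey 397 ((606.1594848632812, 121.2470703125), (22.869998931884766, 102.94357299804688), 75.59881591796875)
grey 399 ((562.5933837890625, -50.42866516113281), (25.812389373779297, 104.21427917480469), 76.80750274658203)
grey 478 ((595.1622314453125, 74.65070343017578), (46.96818161010742, 45.07093811035156), 71.43994140625)
grey 98 ((624.8056030273438, 6.13188362121582), (55.02513122558594, 15.751051902770996), 74.79905700683594)
top
chip ((583.3236083984375, 17.697303771972656), (20.87332534790039, 20.573074340820312), 72.00354766845703) 582.986761268267 17.49557519220987
rack ((531.3111572265625, -322.1346130371094), (171.03378295898438, 57.84417724609375), 0.013867492787539959)
grey 354 ((601.2528076171875, 122.54996490478516), (24.10953140258789, 100.29887390136719), 75.5078125)
grey 302 ((601.0439453125, 70.66136169433594), (46.616695404052734, 31.699214935302734), 74.88180541992188)
grey 495 ((560.176025390625, -37.89103698730469), (50.85945129394531, 100.16724395751953), 75.27006530761719)
grey 107 ((582.370361328125, 17.613035202026367), (27.175554275512695, 27.24884033203125), 70.77940368652344)
```

Both views agree to about 2 mm: scope at (481.3, 336.0), yaw −9.7°; rack centre at (532.7, −322.0); chip at (584.2, 17.5), board yaw −14.7°. The sizes match the given ones. Now moving above the scope.

Careful with the scale: shifts go in shares of 62.5 mm and turns go in shares of 90 degrees. That gives: -0.0314 m is -0.5024, -0.0145 m is -0.232, -0.096 rad / 1.5708 = -0.0611.

```bash
cat > go.py <<'E'
import sys
from h import *
# target: x y z (m), yaw of tool y (deg) -> delta in tool axes
x,y,z,a=map(float,sys.argv[1:5]); s=probe_bus.sense(); q=R.from_quat(s['tool_rot']); 
Y=np.array([np.cos(np.radians(a)),np.sin(np.radians(a)),0])
if Y@q.as_matrix()[:,1]<0: Y=-Y
Z=np.array([0,0,-1.]); T=R.from_matrix(np.c_[np.cross(Y,Z),Y,Z])
print('shift',(q.inv().apply(np.array([x,y,z])-s['eef_pos'])).round(4),'rot',(q.inv()*T).as_rotvec().round(4),'pos',s['eef_pos'].round(4),'t',s['t'],'F',s['contact_force'].round(1),'j',s['joints'].round(2))
E
echo '[[[-0.5024, -0.232, 0], [0, 0, 0]], [[-0.5024, -0.232, 0], [0, 0, 0]], [[-0.5024, -0.232, 0], [0, 0, 0]], [[-0.5024, -0.232, 0], [0, 0, 0]], [[-0.5024, -0.232, 0], [0, 0, 0]], [[-0.5024, -0.232, 0], [0, 0, 0]], [[-0.5024, -0.232, 0], [0, 0, 0]], [[-0.5024, -0.232, 0], [0, 0, 0]], [[-0.5024, -0.232, 0], [0, 0, 0]], [[-0.5024, -0.232, 0], [0, 0, 0]], [[-0.5024, -0.232, 0], [0, 0, 0]], [[-0.5024, -0.232, 0], [0, 0, 0]], [[0, 0, 0], [0, 0, -0.0611]], [[0, 0, 0], [0, 0, 0]]]' | python3 jog.py 1.0; python3 go.py .4813 .336 .12 80.3
```

```text
t: 2.05
eef_pos: [0.4817, 0.3366, 0.2452]
tool_rot: [0.085, 0.996, 0.0, -0.0]
contact_force: [-0.0, 0.9, -0.6]
opening: 0.999
gripper_force: 0.0
shift [ 0.0003 -0.0007  0.1252] rot [ 0.0001 -0.0002 -0.0003] pos [0.4817 0.3366 0.2452] t 2.05 F [-0.   0.9 -0.6] j [-0.83  0.25  0.17  1.57 -0.04  1.32  0.75]
```

To row units: 0.025 m is 0.4, 0.0125 m is 0.2.

```bash
echo '[[[0.0048, -0.0112, 0.4], [0, 0, 0]], [[0, 0, 0.4], [0, 0, 0]], [[0, 0, 0.4], [0, 0, 0]], [[0, 0, 0.4], [0, 0, 0]], [[0, 0, 0.2], [0, 0, 0]], [[0, 0, 0.2], [0, 0, 0]], [[0, 0, 0], [0, 0, 0]], [[0, 0, 0], [0, 0, 0]]]' | python3 jog.py 1.0; python3 go.py .4813 .336 .12 80.3
echo '[[[0, 0, 0], [0, 0, 0]], [[0, 0, 0], [0, 0, 0]], [[0, 0, 0], [0, 0, 0]], [[0, 0, 0], [0, 0, 0]], [[0, 0, 0], [0, 0, 0]], [[0, 0, 0], [0, 0, 0]], [[0, 0, 0], [0, 0, 0]], [[0, 0, 0], [0, 0, 0]]]' | python3 jog.py 0.0; python3 go.py .4813 .336 .12 80.3
```

```text
t: 3.05
eef_pos: [0.4816, 0.3364, 0.1211]
tool_rot: [0.084, 0.996, 0.0, 0.0]
contact_force: [-0.4, 1.0, -0.1]
opening: 1.0
gripper_force: 0.0
shift [ 0.0003 -0.0004  0.0011] rot [0.001  0.0007 0.0003] pos [0.4816 0.3364 0.1211] t 3.05 F [-0.4  1.  -0.1] j [-0.82  0.35  0.16  1.72 -0.06  1.08  0.76]
t: 4.05
eef_pos: [0.4815, 0.3363, 0.1207]
tool_rot: [0.084, 0.996, 0.0, 0.0]
contact_force: [0.1, 0.4, 4.9]
opening: 0.395
gripper_force: 59.8
shift [ 0.0001 -0.0003  0.0007] rot [0.0006 0.0004 0.0005] pos [0.4815 0.3363 0.1207] t 4.05 F [0.1 0.4 4.9] j [-0.82  0.35  0.16  1.72 -0.06  1.08  0.76]
```

To row units: -0.025 m is -0.4, -0.02 m is -0.32.

```bash
echo '[[[0, 0, -0.16], [0, 0, 0]], [[0, 0, -0.32], [0, 0, 0]], [[0, 0, -0.4], [0, 0, 0]], [[0, 0, -0.4], [0, 0, 0]], [[0, 0, -0.32], [0, 0, 0]], [[0, 0, 0], [0, 0, 0]]]' | python3 jog.py 0.0; python3 go.py .5327 -.322 .22 75.3
```

```text
t: 4.8
eef_pos: [0.4818, 0.3363, 0.2217]
tool_rot: [0.084, 0.996, 0.001, 0.001]
contact_force: [0.2, 0.1, -1.8]
opening: 0.389
gripper_force: 59.7
shift [-0.1609 -0.6404  0.0008] rot [0.0019 0.0014 0.0877] pos [0.4818 0.3363 0.2217] t 4.8 F [ 0.2  0.1 -1.8] j [-0.83  0.26  0.17  1.61 -0.05  1.27  0.75]
```

To row units: -0.0337 m is -0.5392, -0.0085 m is -0.136, 0.0877 rad / 1.5708 = 0.0558.

```bash
echo '[[[-0.136, -0.5392, 0], [0, 0, 0]], [[-0.136, -0.5392, 0], [0, 0, 0]], [[-0.136, -0.5392, 0], [0, 0, 0]], [[-0.136, -0.5392, 0], [0, 0, 0]], [[-0.136, -0.5392, 0], [0, 0, 0]], [[-0.136, -0.5392, 0], [0, 0, 0]], [[-0.136, -0.5392, 0], [0, 0, 0]], [[-0.136, -0.5392, 0], [0, 0, 0]], [[-0.136, -0.5392, 0], [0, 0, 0]], [[-0.136, -0.5392, 0], [0, 0, 0]], [[-0.136, -0.5392, 0], [0, 0, 0]], [[-0.136, -0.5392, 0], [0, 0, 0]], [[-0.136, -0.5392, 0], [0, 0, 0]], [[-0.136, -0.5392, 0], [0, 0, 0]], [[-0.136, -0.5392, 0], [0, 0, 0]], [[-0.136, -0.5392, 0], [0, 0, 0]], [[-0.136, -0.5392, 0], [0, 0, 0]], [[-0.136, -0.5392, 0], [0, 0, 0]], [[-0.136, -0.5392, 0], [0, 0, 0]], [[0, 0, 0], [0, 0, 0.0558]]]' | python3 jog.py 0.0; python3 go.py .5327 -.322 .16 75.3
```

```text
t: 7.3
eef_pos: [0.5312, -0.3254, 0.2187]
tool_rot: [0.131, 0.991, -0.001, -0.001]
contact_force: [-0.4, -0.7, -1.6]
opening: 0.39
gripper_force: 60.1
shift [-0.0008  0.0038  0.0587] rot [-0.0017 -0.0023 -0.006 ] pos [ 0.5312 -0.3254  0.2187] t 7.3 F [-0.4 -0.7 -1.6] j [-0.02  0.39  0.64  1.53 -0.24  1.3   1.96]
```

To row units: 0.0185 m is 0.296, 0.0038 m is 0.0608.

```bash
echo '[[[0, 0, 0], [0, 0, 0]], [[-0.0128, 0.0608, 0.296], [0, 0, 0]], [[0, 0, 0.296], [0, 0, 0]], [[0, 0, 0.296], [0, 0, 0]], [[0, 0, 0], [0, 0, 0]], [[0, 0, 0], [0, 0, 0]]]' | python3 jog.py 0.0; python3 go.py .5327 -.322 .16 75.3
python3 - <<'E'
from h import *
T=[]
for n,c in(('scene',(140,290)),('top',(457,235))):
    d=snap(n); x,y=c; s=probe_bus.sense(); p=s['eef_pos']+R.from_quat(s['tool_rot']).apply([0,0,.1037])
    print(n,'snout',proj(d,p),'shoulder',proj(d,p+[0,0,.025]),'rim',proj(d,[.5327,-.322,.045]))
    T.append(cv2.resize(d['image'][y-50:y+50,x-33:x+33,::-1],(396,600),interpolation=cv2.INTER_CUBIC))
cv2.imwrite('pics/m3.png',np.hstack(T))
E
```

```text
t: 8.05
eef_pos: [0.5348, -0.319, 0.1651]
tool_rot: [0.128, 0.992, -0.0, 0.0]
contact_force: [-0.1, -1.0, -1.6]
opening: 0.394
gripper_force: 60.1
shift [ 0.0013 -0.0034  0.0051] rot [-0.0002  0.0004  0.    ] pos [ 0.5348 -0.319   0.1651] t 8.05 F [-0.1 -1.  -1.6] j [-0.02  0.43  0.62  1.6  -0.26  1.2   1.98]
scene snout [132.02973569 294.46738026] shoulder [128.09870655 287.79261144] rim [132.82466029 298.14197602]
top snout [460.37231187 239.61611598] shoulder [463.69888594 238.68964925] rim [459.53990723 241.29021299]
```

View pics/m3.png

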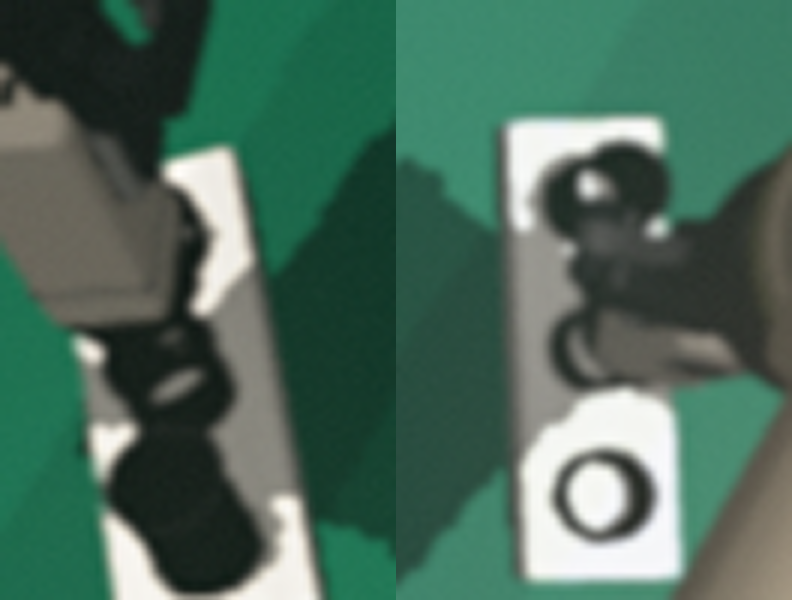

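The held scope is above the middle hood, with its snout at about (132,294) in the scene view. It sits about 3.6 mm off in the tool's axes, so I correct that and then lower until the snout is just inside the rim.

To row units: 0.005 m is 0.08, -0.0034 m is -0.0544.

```bash
echo '[[[0.0208, -0.0544, 0], [0, 0, 0]], [[0, 0, 0.08], [0, 0, 0]], [[0, 0, 0], [0, 0, 0]], [[0, 0, 0], [0, 0, 0]], [[0, 0, 0], [0, 0, 0]]]' | python3 jog.py 0.0; python3 go.py .5327 -.322 .145 75.3
```

```text
t: 8.78
eef_pos: [0.5326, -0.3217, 0.1598]
tool_rot: [0.128, 0.992, 0.0, 0.0]
contact_force: [0.5, -0.3, -2.0]
opening: 0.393
gripper_force: 60.1
shift [-0.0002 -0.0002  0.0148] rot [0.0001 0.0001 0.0002] pos [ 0.5326 -0.3217  0.1598] t 8.775 F [ 0.5 -0.3 -2. ] j [-0.01  0.43  0.62  1.61 -0.27  1.19  1.98]
```

To row units: 0.005 m is 0.08.

```bash
echo '[[[0, 0, 0.08], [0, 0, 0]], [[0, 0, 0.08], [0, 0, 0]], [[0, 0, 0.08], [0, 0, 0]], [[0, 0, 0.08], [0, 0, 0]], [[0, 0, 0], [0, 0, 0]], [[0, 0, 0], [0, 0, 0]]]' | python3 jog.py 0.0; python3 go.py .5327 -.322 .1237 75.3
```

```text
t: 9.52
eef_pos: [0.5326, -0.3218, 0.1399]
tool_rot: [0.128, 0.992, 0.0, 0.0]
contact_force: [-0.4, -0.0, -0.5]
opening: 0.387
gripper_force: 60.1
shift [-0.0002 -0.0002  0.0162] rot [0.     0.0001 0.0001] pos [ 0.5326 -0.3218  0.1399] t 9.525 F [-0.4 -0.  -0.5] j [-0.    0.45  0.61  1.63 -0.28  1.15  1.99]
```

No side force, so the snout has entered. Pushing home.

To row units: 0.003 m is 0.048, 0.002 m is 0.032.

```bash
echo '[[[0, 0, 0.048], [0, 0, 0]], [[0, 0, 0.048], [0, 0, 0]], [[0, 0, 0.048], [0, 0, 0]], [[0, 0, 0.048], [0, 0, 0]], [[0, 0, 0.032], [0, 0, 0]], [[0, 0, 0], [0, 0, 0]]]' | python3 jog.py 0.0; python3 go.py .5327 -.322 .1237 75.3
```

```text
t: 10.28
eef_pos: [0.5324, -0.3215, 0.1254]
tool_rot: [0.128, 0.992, 0.0, -0.0]
contact_force: [0.2, -0.2, -1.3]
opening: 0.39
gripper_force: 60.4
shift [-0.0004 -0.0004  0.0017] rot [ 0.0004 -0.0007  0.0001] pos [ 0.5324 -0.3215  0.1254] t 10.275 F [ 0.2 -0.2 -1.3] j [ 0.    0.47  0.61  1.64 -0.29  1.13  2.  ]
```

To row units: 0.001 m is 0.016.

```bash
for i in 1; do echo '[[[0, 0, 0.016], [0, 0, 0]], [[0, 0, 0.016], [0, 0, 0]], [[0, 0, 0], [0, 0, 0]], [[0, 0, 0], [0, 0, 0]]]' | python3 jog.py 0.0; done
```

```text
t: 10.78
eef_pos: [0.5326, -0.3218, 0.124]
tool_rot: [0.128, 0.992, -0.0, 0.0]
contact_force: [-0.8, 0.4, 3.2]
opening: 0.389
gripper_force: 60.9
```

To row units: 0.001 m is 0.016.

```bash
echo '[[[0, 0, 0.016], [0, 0, 0]], [[0, 0, 0.016], [0, 0, 0]], [[0, 0, 0], [0, 0, 0]]]' | python3 jog.py 0.0
```

```text
t: 11.15
eef_pos: [0.533, -0.3222, 0.1238]
tool_rot: [0.128, 0.992, 0.0, 0.001]
contact_force: [-4.9, 2.8, 17.8]
opening: 0.39
gripper_force: 62.8
```

It bottomed out at z = 0.1238 (0.1237 predicted). I push slightly harder to be sure, then lift 75 mm and check.

To row units: 0.001 m is 0.016, 0.0005 m is 0.008.

```bash
echo '[[[0, 0, 0.016], [0, 0, 0]], [[0, 0, 0.008], [0, 0, 0]], [[0, 0, 0], [0, 0, 0]], [[0, 0, 0], [0, 0, 0]]]' | python3 jog.py 0.0; echo '[[[0, 0, -0.08], [0, 0, 0]], [[0, 0, -0.16], [0, 0, 0]], [[0, 0, -0.32], [0, 0, 0]], [[0, 0, -0.32], [0, 0, 0]], [[0, 0, -0.32], [0, 0, 0]], [[0, 0, -0.32], [0, 0, 0]], [[0, 0, 0], [0, 0, 0]], [[0, 0, 0], [0, 0, 0]]]' | python3 jog.py 0.0; python3 go.py .5842 .0175 .215 75.3
python3 - <<'E'
from h import *
T=[]
for n,c in(('scene',(128,285)),('top',(457,235))):
    d=snap(n); x,y=c
    T.append(cv2.resize(d['image'][y-50:y+50,x-33:x+33,::-1],(396,600),interpolation=cv2.INTER_CUBIC))
cv2.imwrite('pics/m4.png',np.hstack(T))
E
```

```text
t: 11.65
eef_pos: [0.5336, -0.3223, 0.1236]
tool_rot: [0.128, 0.992, 0.0, 0.002]
contact_force: [-7.4, 3.3, 28.5]
opening: 0.392
gripper_force: 63.8
t: 12.65
eef_pos: [0.5323, -0.3215, 0.2147]
tool_rot: [0.128, 0.992, 0.0, -0.0]
contact_force: [0.4, 0.3, -2.4]
opening: 0.392
gripper_force: 60.2
shift [ 3.580e-02  3.411e-01 -2.000e-04] rot [ 0.0004 -0.0008  0.0002] pos [ 0.5323 -0.3215  0.2147] t 12.65 F [ 0.4  0.3 -2.4] j [-0.02  0.39  0.64  1.54 -0.24  1.29  1.96]
```

View pics/m4.png

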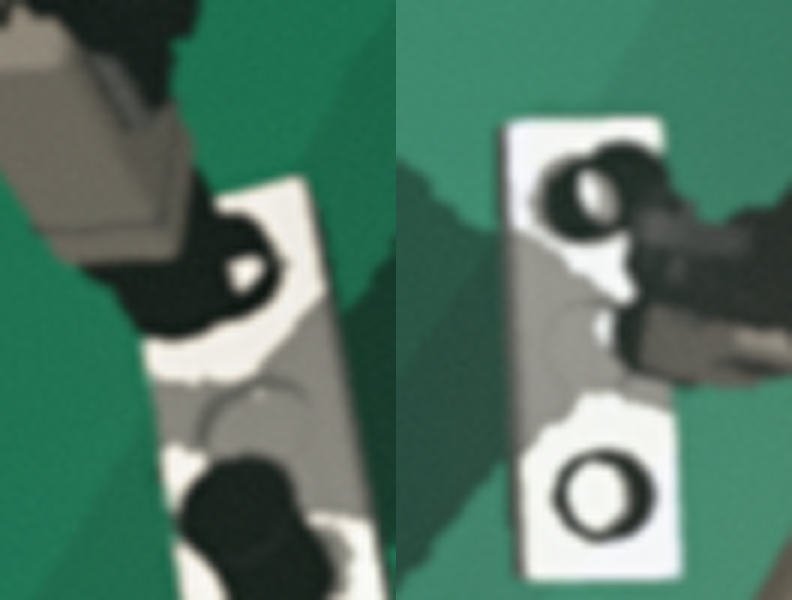

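The centre hole is empty and the hood is on the scope. Carrying it at this height: the hood end is at about 99 mm and the parts reach 62 mm.

To row units: 0.0284 m is 0.4544, 0.003 m is 0.048.

```bash
echo '[[[0.048, 0.4544, 0], [0, 0, 0]], [[0.048, 0.4544, 0], [0, 0, 0]], [[0.048, 0.4544, 0], [0, 0, 0]], [[0.048, 0.4544, 0], [0, 0, 0]], [[0.048, 0.4544, 0], [0, 0, 0]], [[0.048, 0.4544, 0], [0, 0, 0]], [[0.048, 0.4544, 0], [0, 0, 0]], [[0.048, 0.4544, 0], [0, 0, 0]], [[0.048, 0.4544, 0], [0, 0, 0]], [[0.048, 0.4544, 0], [0, 0, 0]], [[0.048, 0.4544, 0], [0, 0, 0]], [[0.048, 0.4544, 0], [0, 0, 0]], [[0, 0, 0], [0, 0, 0]], [[0, 0, 0], [0, 0, 0]], [[0, 0, 0], [0, 0, 0]]]' | python3 jog.py 0.0; python3 go.py .5842 .0175 .1569 75.3
```

```text
t: 14.62
eef_pos: [0.584, 0.0158, 0.2151]
tool_rot: [0.129, 0.992, -0.0, -0.0]
contact_force: [-0.1, 0.2, -1.1]
opening: 0.394
gripper_force: 60.1
shift [0.0002 0.0017 0.0582] rot [-0.0004 -0.0003 -0.0016] pos [0.584  0.0158 0.2151] t 14.625 F [-0.1  0.2 -1.1] j [-0.51  0.27  0.49  1.64 -0.13  1.26  1.31]
```

To row units: 0.01 m is 0.16, 0.0017 m is 0.0272.

```bash
echo '[[[0.0032, 0.0272, 0.16], [0, 0, 0]], [[0, 0, 0.16], [0, 0, 0]], [[0, 0, 0.16], [0, 0, 0]], [[0, 0, 0], [0, 0, 0]], [[0, 0, 0], [0, 0, 0]], [[0, 0, 0], [0, 0, 0]]]' | python3 jog.py 0.0; python3 go.py .5842 .0175 .1569 75.3
python3 - <<'E'
from h import *
T=[]
for n,c in(('scene',(318,265)),('top',(300,222))):
    d=snap(n); x,y=c; s=probe_bus.sense(); q=R.from_quat(s['tool_rot'])
    e=s['eef_pos']+q.apply([0,0,.1157]); print(n,'hood end',e.round(4),proj(d,e)-[x,y],'chip',proj(d,[.5842,.0175,.033])-[x,y])
    T.append(cv2.resize(d['image'][y-50:y+50,x-33:x+33,::-1],(396,600),interpolation=cv2.INTER_CUBIC))
cv2.imwrite('pics/m5.png',np.hstack(T))
E
```

```text
t: 15.38
eef_pos: [0.5847, 0.0187, 0.1857]
tool_rot: [0.128, 0.992, 0.0, 0.0]
contact_force: [-0.4, -0.3, -1.3]
opening: 0.389
gripper_force: 60.2
shift [ 0.0001 -0.0013  0.0288] rot [0.0004 0.0006 0.0001] pos [0.5847 0.0187 0.1857] t 15.375 F [-0.4 -0.3 -1.3] j [-0.51  0.3   0.48  1.67 -0.15  1.2   1.32]
scene hood end [0.5847 0.0187 0.07  ] [-0.85519429 -1.29536189] chip [-1.91101402  8.65773737]
top hood end [0.5846 0.0187 0.0699] [ 3.12394868 -2.92273875] chip [ 3.97917622 -0.78047312]
```

View pics/m5.png

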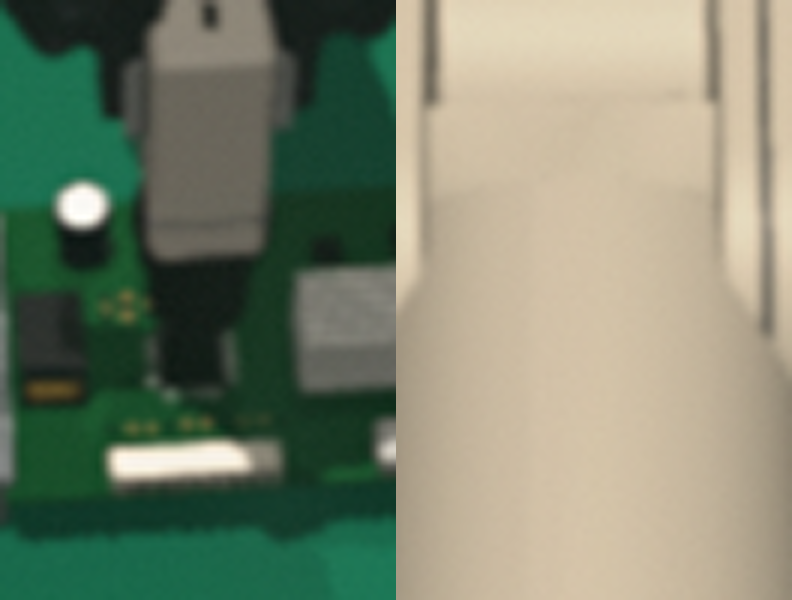

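In the scene view the scope is upright and square over the chip, with the hood centred at about column 197 of the crop (193 expected) and clear gaps to the capacitors and heatsink. Lowering to 8 mm.

To row units: 0.006 m is 0.096, 0.0045 m is 0.072.

```bash
echo '[[[0.0016, -0.0208, 0], [0, 0, 0]], [[0, 0, 0.096], [0, 0, 0]], [[0, 0, 0.096], [0, 0, 0]], [[0, 0, 0.096], [0, 0, 0]], [[0, 0, 0.096], [0, 0, 0]], [[0, 0, 0.072], [0, 0, 0]], [[0, 0, 0], [0, 0, 0]], [[0, 0, 0], [0, 0, 0]], [[0, 0, 0], [0, 0, 0]], [[0, 0, 0], [0, 0, 0]]]' | python3 jog.py 0.0; python3 go.py .5842 .0175 .1567 75.3
python3 - <<'E'
from h import *
d=snap('scene'); x,y=318,265; s=probe_bus.sense(); q=R.from_quat(s['tool_rot']); e=s['eef_pos']+q.apply([0,0,.1157])
print(e, [((proj(d,p)-[x,y]+[50,37.5])*8+4).round() for p in (e,[.5842,.0175,.033],e+[0,0,.037])], abs(s['qd']).max())
cv2.imwrite('pics/m6.png',cv2.resize(d['image'][y-37:y+38,x-50:x+50,::-1],(800,600),interpolation=cv2.INTER_CUBIC))
E
```

```text
t: 16.73
eef_pos: [0.5841, 0.0175, 0.1569]
tool_rot: [0.128, 0.992, 0.0, 0.0]
contact_force: [0.1, -0.1, -1.3]
opening: 0.39
gripper_force: 60.2
shift [-0.0002  0.      0.0002] rot [0.0002 0.0002 0.0001] pos [0.5841 0.0175 0.1569] t 16.725 F [ 0.1 -0.1 -1.3] j [-0.5   0.32  0.48  1.71 -0.16  1.15  1.33]
[0.58408527 0.0175029  0.04121868] [array([389., 356.]), array([389., 373.]), array([392., 274.])] 0.0019154278872281665
```

View pics/m6.png

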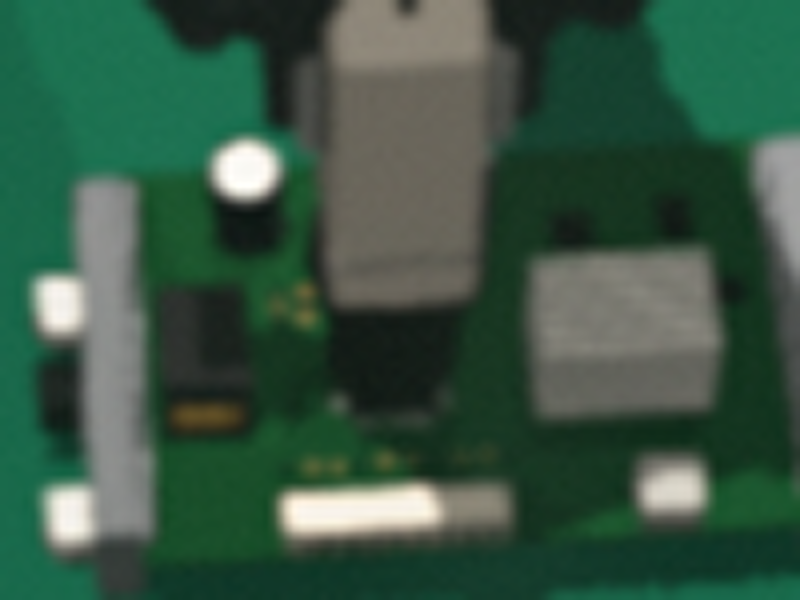

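The hood (columns 335–450) is centred over the chip's pins (340–448) with nothing touching, so I'm handing it in.

```bash
python3 -c "from rig import r, probe_bus, get_image, close_job; print(close_job())"
```

```text
the job is handed in; nothing more can be done
None
```

I handed the job in at about 17 s with the microscope held still and square over the chip, its hood pushed home, the hood's end about 8 mm above the chip by my measurements and nothing seen touching the board; no verdict came back.

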